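Unclip the key guard and switch the lamp unit on

ROBOT

A 6-joint arm with a two-finger parallel gripper is mounted at the origin on a cart in front of the work surface, level with it; the furniture and walls round the work are solid. World frame = base frame: x ahead of the robot, y to its left, z up, the work surface at z = 0. Lengths are in mm, angles in rad, forces in N, time in s.
With the tool pointing down it reaches from about 350 to 975 mm from the base axis. Payload 7.1 kg.
Tool frame: the origin (TCP) lies at the very end of the fingers, on their centre line; the grasp point (between the pads) lies ctrl.hold_point_z behind it (ctrl.hold_point_z is the distance from the TCP to the grasp point, in mm); z points along the fingers, y is the line along which they close (so a half turn about z gives the same grasp; the last joint's range is limited). The gripper opens to 88 mm and grips with 3 to 60 N. Pads are 20 mm wide; open, the fingers measure 115 mm over their backs; the gripper's body (75 mm by 178 mm) begins 61 mm behind the grasp point.
Start: joints at [-1.226, 0.423, 1.63, -0, 1.089, -0.019], TCP at [222.409, -584.071, 222.675] pointing down, gripper open.
Joint ranges: [-3, 3], [-0.9, 2.11], [0.09, 2.58], [-1.31, 4.45], [0.11, 2.69], [-2.54, 2.54]. Speed limits (rad/s): [2.39, 2.39, 3.01, 3.14, 3.14, 3.14].

INTERFACE

Orientations are given as a rotation vector (axis times angle).
In Python, from workcell import ctrl gives the robot as it stands. The module is installed in compiled form; this text tells all that it offers.
- The arm moves only by the shell command python3 -m creep 'ROWS'. ROWS is JSON, a list of rows, each an object with "translation": the shift along the tool's x, y, z in mm, a list of three; "angular": the turn, a rotation vector about the tool's x, y, z in rad, a list of three; "jaw": the opening, from 0 (shut) to 1 (fully open). A call has exactly 8 rows; each row is the pose to reach, as a shift and turn from the pose commanded when the call began, along the tool's axes at that moment; what a row does not reach only later rows make up. A row lasts 1/8 s, in which the tool goes at most 62.5 mm and 10.7 degrees, less where a joint would pass 70% of its speed; a pose out of reach is approached as far as the arm can. A call with a gripper value outside its range is refused whole. The fingers move at their own pace and stop on an object; the grip force is fixed at half the most. Time passes only in rows, so rows that repeat a pose let the fingers close, or fill a call up. It gives the time, the measured TCP pose, the force, the opening and the grip force at its end, in the units of the state.
- ctrl.get_obs(): the state, without advancing time (a new reading comes with each control period).
- ctrl.get_image(name): name is "scene" or "top" or "wrist"; returns the picture (480x640x3 uint8, red, green, blue); there is no depth.
- ctrl.camera_info(name): a dict with "camera_matrix" (3x3 intrinsics, pixels), "world_from_camera" (4x4, takes a point from camera to world coordinates). Camera axes: x right, y up, looking along -z (the intrinsics and any distortion apply to the point x, -y, -z); pixel columns grow to the right and rows downward; lengths in mm; the calibration is good to about 2 mm. A picture is of the moment at which its call begins: read the wrist's pose just before it. camera_info takes no time and is no camera call; for the wrist camera it gives the pose at the moment of the call.
- ctrl.close_job(): hands the job in; it is judged then, once.
Trained networks look in the newest picture that a camera, given by its name, has taken for a name from the list of things; names that differ only in an ending like _2 or _b are one class to them, and where a whole thing is asked for, a point or a joint stands for the part that bears it (a point fixed in the world has none). Each returns a list of dicts, best first, with "score" (0 to 1); they miss things now and then, are a little off and sometimes report something else, mostly with a low value. They report only what shows in the picture. A call takes as long as a camera call. They do not tell look-alikes from the thing itself.
- ctrl.look_for(camera, label): "rect" ([left, top, right, bottom] in pixels, round what is visible of it).
The state is a dict: "t": time; "qpos": joint angles; "qvel": joint speeds; "joint_torque": joint torques, N m; "ee_pos": TCP position; "orientation": TCP orientation; "ft_force": force on the tool from outside, world axes, zero at the start; "moment": the same for the moment, N m; "width": finger opening in mm; "grasp_force": force on a finger pad.
Only numpy, scipy, OpenCV 4.12 (cv2) and the standard library are available. Lean on these libraries where they do the work, as an engineer would, in place of code of your own. Each camera call takes 0.05 s, during which the arm holds its last target. There are 200 camera calls.

TASK

Switch on the microscope lamp unit: squeeze in both snap tabs of the guard over its key switch while you lift the guard off, and set it down gently on the bare desk, upright on its open rim. Then turn the key that was under it clockwise (seen from above) as far as it goes, let go, and leave the other things on the desk where they are.

Things in the scene. Friction and masses are not known exactly. Their poses are not given: they have to be found in the camera images.
- lamp_unit: Fixed flat grey control box, 130 x 116 x 40 mm (x, y, z), small lens and socket on its -x face; origin at the centre of its underside, z up: its top panel is at z = 40. Key switch in the panel's middle. Two black catch strips (28 mm long in x) at y = +-30 to +-38.5 rise 12 mm above the panel; four 6 mm high studs round the switch locate the guard with 1 mm play.
- guard: Loose grey plastic cap, open below, about 80 g, 60 (x) x 44 (y) x 50 mm high; origin at the centre of its open underside, z up. Starts over the key, origin 40 mm right above the unit's, axes parallel. Spring tabs on its +y and -y sides, barbed feet (66 mm across) under the unit's catch strips: held until both are pressed in. Lifted 12 mm it clears the catches, 50 mm the key.
- tab_left (a joint): Travel of the tab on the guard's +y side in m: 0 at rest, 0.0045 pressed fully in towards the guard. A spring pushes it out: about 1.4 N at rest, 5.4 N fully in. It must be at least 0.0035 in to pass its catch.
- tab_right (a joint): The same for the tab on the guard's -y side.
- tab_left_pad (a point): Ribbed finger pad of the +y tab: point on its outer face, 36 mm above the guard's underside, 29.5 mm from its middle. The tab is a flat plate 20 mm wide (x), 2 to 46 mm above the guard's underside. Squeezing both tabs (59 mm apart outside, 50 mm fully in) releases and also holds the guard; keep fingertips 13 mm or more above the panel, over the catch strips.
- tab_right_pad (a point): The same for the -y tab.
- key (a joint): Angle of the key in rad: 0 off, 1.2 at the end stop = on; it grows as the key is turned clockwise seen from above. Friction 0.02 Nm; it stays where it is left. At 0 the flat bow lies along the unit's x axis.
- key_grip (a point): Point on the key's turning axis in its bow, 34 mm above the unit's panel (74 mm above the desk); its x axis lies along the bow and turns with the key. The bow is black plastic, 24 mm long, 8 mm thick, from 23 to 43 mm above the panel: grip it across its thickness. Hidden under the guard at the start.
- mouse: Cream computer mouse, 107 x 58 x 37 mm, origin at the centre of its underside. Bystander.
- sample_box: Flat light-grey sample box, 69 x 92 x 20 mm, origin at the centre of its underside. Bystander.
- vial_0: Small vial with a white cap, 18 mm across, 44 mm high, standing; origin at the centre of its underside. Bystander.
- petri_dish: Shallow clear dish, 56 mm across, 11 mm high, origin at the centre of its underside. Bystander.
- microscope: Stereo microscope, fixed, origin near the centre of its underside: base about 260 mm in x by 250 mm in y, head about 450 mm tall over the base. It stands between where an arm may start (to its left) and the lamp unit: move round its robot side.
- pc_tower: Black computer tower, fixed, about 450 mm long in x and over 300 mm tall, origin at the centre of its underside; its long side wall, about 90 mm from the origin, faces the work. Keep the arm clear of it.
Things that resemble listed ones, but are neither listed nor needed, are in the scene too. What is shaped like the guard but blue, orange or yellow is not meant.

How it is judged:
By the outcome, as a careful person would: the job done as asked, in the order asked, and still so for the second after the job is handed in, with the robot touching nothing.
It also fails if it takes over 58 s, if anything falls off the work surface, if the arm or the gripper's body presses on something with over 40 N, if the wrist force passes 120 N, or if a joint passes its speed limit or range.

## Working session

There is one attempt and no reset: what is moved stays moved. The work goes in short steps, Python scripts to look and compute and a shell command to move; the robot and the scene stay as the last step left them, time stands still between calls to the robot, and variables do not carry over. Pictures are saved under pics/ and viewed, at most 10 in all, crops included, and the job is handed in when it is done.

```bash
mkdir -p pics
cat > h.py <<'E'
import numpy as np, cv2
from scipy.spatial.transform import Rotation as R
from workcell import ctrl
def save(n,img): cv2.imwrite(f'pics/{n}.png',cv2.cvtColor(img,cv2.COLOR_RGB2BGR))
def proj(ci,p):
    T=np.linalg.inv(np.array(ci['world_from_camera'])); c=T[:3,:3]@np.array(p,float)+T[:3,3]
    u=np.array(ci['camera_matrix'])@np.array([c[0],-c[1],-c[2]]); return u[:2]/u[2]
def unproj(ci,px,z):
    T=np.array(ci['world_from_camera']); d=np.linalg.inv(np.array(ci['camera_matrix']))@np.array([px[0],px[1],1.])
    d=T[:3,:3]@np.array([d[0],-d[1],-d[2]]); o=T[:3,3]; return o+d*(z-o[2])/d[2]
E
python3 - <<'E'
from h import *
o=ctrl.get_obs();print({k:np.round(v,3) for k,v in o.items()}, ctrl.hold_point_z)
ims=[]
for n in ['scene','top']:
    im=ctrl.get_image(n);save(n+'0',im);ci=ctrl.camera_info(n);print(n,{k:np.round(v,2).tolist() for k,v in ci.items()})
    for l in ['lamp_unit','guard','microscope','mouse','sample_box','vial_0','petri_dish','pc_tower']:
        for d in ctrl.look_for(n,l)[:4]:
            r=d['rect'];c=[(r[0]+r[2])/2,(r[1]+r[3])/2];print(l,round(d['score'],2),np.round(r),np.round(unproj(ci,c,40 if l in('lamp_unit','guard') else 0)))
E
```

```text
{'t': np.float64(0.0), 'qpos': array([-1.226,  0.424,  1.631, -0.   ,  1.089, -0.019]), 'qvel': array([ 0.001,  0.   ,  0.   ,  0.001,  0.   , -0.001]), 'joint_torque': array([-1.0000e-03, -5.4463e+01, -2.7367e+01,  6.4000e-02,  2.3000e-02,
       -0.0000e+00]), 'ee_pos': array([ 222.208, -583.537,  221.888]), 'orientation': array([-3.088, -0.568,  0.   ]), 'ft_force': array([0.363, 0.383, 0.451]), 'moment': array([-0.02 , -0.014, -0.016]), 'grasp_force': np.float64(0.0), 'width': np.float64(87.863)} 18.700000000000003
scene {'camera_matrix': [[434.1, 0.0, 322.52], [0.0, 434.1, 244.38], [0.0, 0.0, 1.0]], 'world_from_camera': [[-0.86, 0.4, -0.31, 247.66], [-0.51, -0.66, 0.55, 686.27], [0.02, 0.64, 0.77, 876.88], [0.0, 0.0, 0.0, 1.0]]}
lamp_unit 0.76 [307. 256. 377. 318.] [485. 170.  40.]
guard 0.84 [324. 316. 352. 356.] [432. 285.  40.]
guard 0.78 [388. 248. 421. 282.] [388.  36.  40.]
guard 0.66 [326. 255. 355. 290.] [509. 136.  40.]
guard 0.59 [272. 243. 298. 275.] [643. 171.  40.]
mouse 0.97 [331. 190. 370. 216.] [ 616. -119.    0.]
sample_box 0.66 [398. 209. 435. 242.] [ 421. -138
[... 158 characters left out ...]
9.28], [0.0, 442.64, 238.36], [0.0, 0.0, 1.0]], 'world_from_camera': [[-0.02, 0.99, -0.16, 407.9], [-1.0, -0.03, -0.01, 96.86], [-0.02, 0.16, 0.99, 1007.55], [0.0, 0.0, 0.0, 1.0]]}
lamp_unit 0.81 [274. 235. 329. 299.] [503. 148.  40.]
guard 0.97 [278. 180. 309. 217.] [657. 163.  40.]
guard 0.96 [226. 285. 259. 311.] [439. 277.  40.]
guard 0.85 [284. 251. 313. 282.] [505. 154.  40.]
guard 0.6 [342. 305. 371. 332.] [389.  32.  40.]
mouse 0.76 [403. 198. 427. 239.] [ 614. -115.    0.]
mouse 0.33 [227. 190. 235. 202.] [679. 313.   0.]
sample_box 0.89 [400. 285. 452. 324.] [ 416. -129.    0.]
vial_0 0.56 [224. 190. 233. 200.] [681. 318.   0.]
petri_dish 0.55 [331. 149. 355. 172.] [759.  47.   0.]
```

View pics/top0.png

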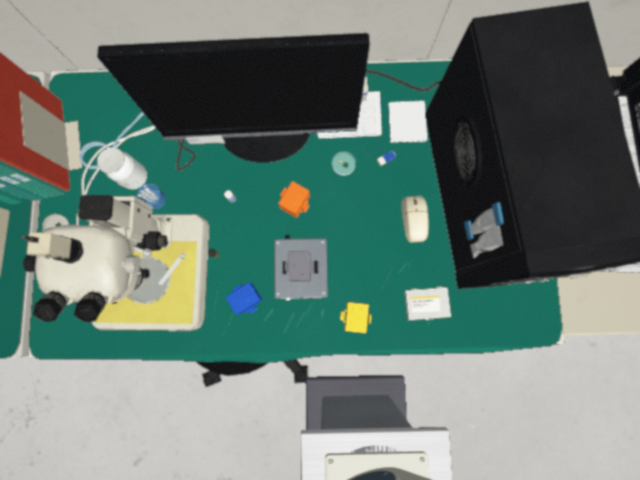

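View pics/scene0.png

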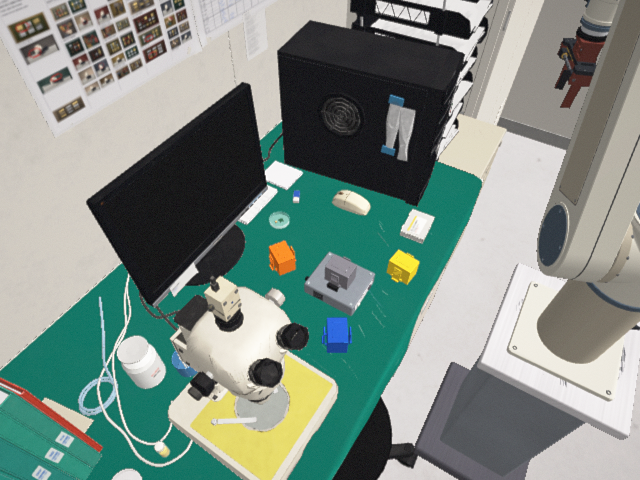

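Run:
```python
from h import *
a=cv2.imread('pics/top0.png')[225:310,262:342];b=cv2.imread('pics/scene0.png')[245:325,300:385]
a=cv2.resize(a,(400,425),interpolation=cv2.INTER_CUBIC);b=cv2.resize(b,(400,425),interpolation=cv2.INTER_CUBIC)
cv2.imwrite('pics/crop1.png',np.hstack([a,b]))
ci=ctrl.camera_info('top')
for p in [(457,285),(427,95),(565,345)]: print(p,unproj(ci,p,0).round(),unproj(ci,p,300).round())
print(ctrl.camera_info('wrist'))
o=ctrl.get_obs();print(R.from_rotvec(o['orientation']).as_matrix().round(3))
```

```text
(457, 285) [ 457. -200.    0.] [ 443. -112.  300.]
(427, 95) [ 918. -162.    0.] [766. -85. 300.]
(565, 345) [ 320. -427.    0.] [ 346. -271.  300.]
{'camera_matrix': array([[387.17064412,   0.        , 320.39517502],
       [  0.        , 387.17064412, 243.42928188],
       [  0.        ,   0.        ,   1.        ]]), 'world_from_camera': array([[ 3.55930728e-01,  9.02622800e-01,  2.42044208e-01,
         2.86533048e+02],
       [-9.34512263e-01,  3.43678396e-01,  9.25850478e-02,
        -5.57738722e+02],
       [ 3.84010106e-04, -2.59147144e-01,  9.65837777e-01,
         3.84262718e+02],
       [ 0.00000000e+00,  0.00000000e+00,  0.00000000e+00,
         1.00000000e+00]])}
[[ 0.935  0.356 -0.   ]
 [ 0.356 -0.935  0.   ]
 [-0.    -0.    -1.   ]]
```

View pics/crop1.png

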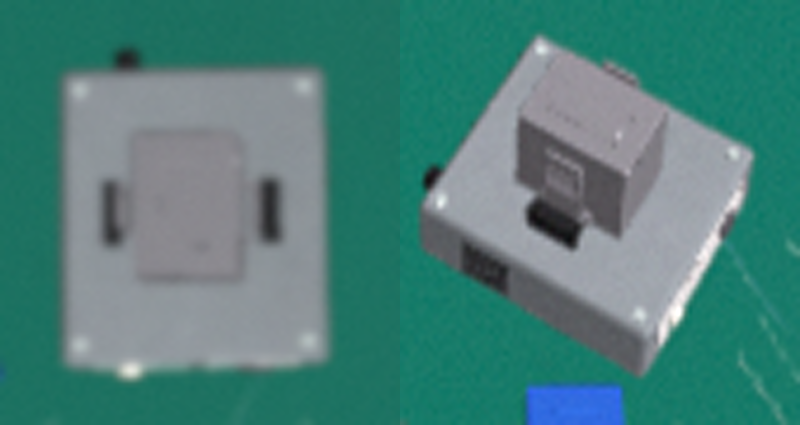

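Candidates in the top picture are:
- grey cap on the unit at (298,266)
- blue at (243,298)
- orange at (294,199)
- yellow at (356,318)

I choose the grey one. The crop confirms it: a grey cap between the two black catch strips, with its tabs facing ±y. I'm moving there along the robot side, clear of the tower.

```bash
python3 -m creep '[{"translation":[30,-44,-25],"angular":[0,0,0],"jaw":1},{"translation":[60,-88,-50],"angular":[0,0,0],"jaw":1},{"translation":[90,-130,-75],"angular":[0,0,0],"jaw":1},{"translation":[120,-174,-100],"angular":[0,0,0],"jaw":1},{"translation":[150,-216,-125],"angular":[0,0,0],"jaw":1},{"translation":[180,-260,-150],"angular":[0,0,0],"jaw":1},{"translation":[218,-302,-150],"angular":[0,0,0],"jaw":1},{"translation":[256,-344,-150],"angular":[0,0,0],"jaw":1}]'
python3 - <<'E'
from h import *
ci=ctrl.camera_info('top')
P=lambda x,y,z: unproj(ci,(262+x/5,225+y/5),z)[:2].round(1)
for p in [(63,70),(322,68),(328,362),(66,362)]: print('unit',P(*p,40))
for p in [(132,130),(240,130),(244,282),(138,282)]: print('guard',P(*p,90))
print('catch',P(113,212,52),P(270,210,52),'caps',P(80,92,41),P(303,87,41),P(308,341,41),P(80,344,41))
E
```

```text
t: 1.9
ee_pos: [339.6, -170.0, 373.4]
orientation: [3.089, 0.567, 0.003]
ft_force: [0.9, 0.4, -0.6]
width: 87.9
grasp_force: 0.0
unit [567.1 206.7]
unit [564.9  91.8]
unit [435.8  92.7]
unit [438.6 206.4]
guard [532.6 172.3]
guard [531.4 127.1]
guard [468.  126.8]
guard [469.1 170.7]
catch [502.2 184.1] [501.3 116.1] caps [556.9 199.1] [556.5 100.5] [445.  101.2] [446.2 200.2]
```

```bash
python3 -m creep '[{"translation":[37,-35,10],"angular":[0,0,-0.18],"jaw":1},{"translation":[74,-70,20],"angular":[0,0,-0.36],"jaw":1},{"translation":[111,-105,40],"angular":[0,0,-0.54],"jaw":1},{"translation":[148,-140,60],"angular":[0,0,-0.72],"jaw":1},{"translation":[185,-175,85],"angular":[0,0,-0.9],"jaw":1},{"translation":[222,-210,110],"angular":[0,0,-1.08],"jaw":1},{"translation":[264,-242,130],"angular":[0,0,-1.26],"jaw":1},{"translation":[264,-242,150],"angular":[0,0,-1.44],"jaw":1}]'
python3 -m creep '[{"translation":[0,0,2],"angular":[0,0,-0.18],"jaw":1},{"translation":[0,0,4],"angular":[0,0,-0.36],"jaw":1},{"translation":[0,0,6],"angular":[0,0,-0.54],"jaw":1},{"translation":[0,0,8],"angular":[0,0,-0.72],"jaw":1},{"translation":[0,0,10],"angular":[0,0,-0.9],"jaw":1},{"translation":[0,0,15],"angular":[0,0,-1.08],"jaw":1},{"translation":[0,0,20],"angular":[0,0,-1.26],"jaw":1},{"translation":[0,0,20],"angular":[0,0,-1.34],"jaw":1}]'
python3 - <<'E'
from h import *
o=ctrl.get_obs();ci=ctrl.camera_info('wrist');im=ctrl.get_image('wrist')
print(o['ee_pos'].round(1),R.from_rotvec(o['orientation']).as_matrix().round(4).tolist(),o['qpos'].round(2),np.round(ci['world_from_camera'],3).tolist())
for p in [(530,172,90),(531,127,90),(471,127,90),(471,171,90),(567,207,40),(565,92,40),(436,92,40),(438,206,40)]:
    q=proj(ci,p).round().astype(int);print(p,q);cv2.circle(im,(int(q[0]),int(q[1])),3,(255,0,0),1)
save('w1',im)
E
```

```text
t: 2.9
ee_pos: [501.5, 151.5, 221.9]
orientation: [1.937, 2.473, 0.002]
ft_force: [-1.4, -0.4, 0.5]
width: 87.8
grasp_force: 0.0
t: 3.9
ee_pos: [499.7, 148.5, 202.4]
orientation: [0.009, -3.141, 0.0]
ft_force: [-0.5, -0.5, 0.8]
width: 88.0
grasp_force: 0.0
[499.7 148.5 202.4] [[-1.0, -0.0059, -0.0006], [-0.0059, 1.0, -0.0001], [0.0006, -0.0001, -1.0]] [ 0.27  0.3   1.87  0.    0.97 -1.31] [[-0.006, -0.966, -0.257, 427.596], [1.0, -0.006, -0.001, 149.419], [-0.001, -0.257, 0.966, 363.993], [0.0, 0.0, 0.0, 1.0]]
(530, 172, 90) [350 281]
(531, 127, 90) [290 282]
(471, 127, 90) [289 203]
(471, 171, 90) [351 204]
(567, 207, 40) [384 301]
(565, 92, 40) [256 298]
(436, 92, 40) [250 151]
(438, 206, 40) [390 154]
```

View pics/w1.png

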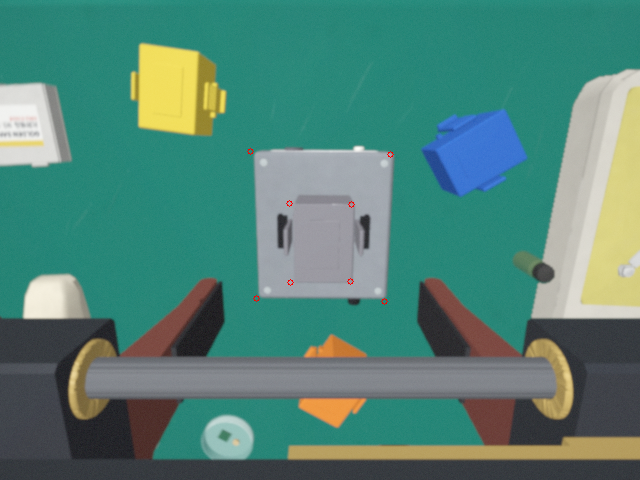

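The wrist view shows the grey guard at (323,240) between the catch strips at (283,231) and (364,231), about 3 px right of the finger centre. I'll measure it precisely.

Run:
```python
from h import *
ci=ctrl.camera_info('wrist');im=ctrl.get_image('wrist');g=cv2.cvtColor(im,cv2.COLOR_RGB2GRAY)
S=[]
for c,r in [(263,161),(384,163),(267,292),(378,291)]:
    w=g[r-6:r+7,c-6:c+7].astype(float);w=np.clip(w-np.median(w)-12,0,None);yy,xx=np.mgrid[-6:7,-6:7]
    p=(c+(w*xx).sum()/w.sum(),r+(w*yy).sum()/w.sum());q=unproj(ci,p,41)[:2];S.append(q);print(np.round(p,1),q.round(1))
S=np.array(S);print('c',S.mean(0),'yaw',np.arctan2(*(S[2]-S[0])[::-1]),np.arctan2(*(S[3]-S[1])[::-1]),-np.arctan2(*(S[1]-S[0])),-np.arctan2(*(S[3]-S[2])))
m=cv2.inRange(g[205:260,268:380],0,45);n,l,s,c=cv2.connectedComponentsWithStats(m)
for i in range(1,n):
    if s[i][4]>20: print(s[i],c[i]+[268,205],unproj(ci,c[i]+[268,205],52).round(1))
row=g[270].astype(int);print(row[285:365].tolist());print(g[255:300,323].tolist())
```

```text
[263.6 161.2] [444.7 102.8]
[384.1 163.1] [445.3 201.3]
[266.4 289.2] [556.5 101.9]
[377.  290.7] [557.  200.6]
c [500.8915641  151.66682199] yaw -0.007600981669473774 -0.0061842761821260745 -0.006662931859591591 -0.005496117602462514
[165, 165, 165, 163, 165, 166, 164, 164, 161, 159, 155, 155, 154, 154, 157, 157, 156, 155, 153, 157, 156, 156, 155, 156, 155, 155, 156, 154, 154, 155, 154, 156, 156, 155, 155, 154, 155, 154, 155, 155, 155, 156, 155, 154, 155, 153, 155, 154, 155, 156, 154, 157, 153, 156, 155, 155, 155, 156, 154, 154, 154, 153, 153, 154, 155, 149, 143, 145, 160, 165, 167, 169, 168, 168, 166, 167, 167, 169, 168, 166]
[156, 153, 155, 155, 155, 154, 156, 156, 155, 157, 156, 157, 154, 156, 154, 155, 156, 154, 155, 156, 155, 154, 155, 155, 154, 152, 150, 152, 160, 166, 166, 167, 166, 166, 166, 165, 166, 166, 166, 163, 161, 150, 130, 115, 107]
```

```bash
python3 -m creep '[{"translation":[-1.3,2.5,25],"angular":[0,0,0.012],"jaw":1},{"translation":[-1.3,2.5,50],"angular":[0,0,0.012],"jaw":1},{"translation":[-1.3,2.5,75],"angular":[0,0,0.012],"jaw":1},{"translation":[-1.3,2.5,100],"angular":[0,0,0.012],"jaw":1},{"translation":[-1.3,2.5,120],"angular":[0,0,0.012],"jaw":1},{"translation":[-1.3,2.5,135],"angular":[0,0,0.012],"jaw":1},{"translation":[-1.3,2.5,144],"angular":[0,0,0.012],"jaw":1},{"translation":[-1.3,2.5,144],"angular":[0,0,0.012],"jaw":1}]'
python3 - <<'E'
from h import *
o=ctrl.get_obs();print(o['ee_pos'].round(1),o['orientation'].round(4),o['ft_force'].round(1))
ci=ctrl.camera_info('wrist');im=ctrl.get_image('wrist');save('w2',im);print(proj(ci,(501,151,90)),proj(ci,o['ee_pos']))
E
```

```text
t: 5.0
ee_pos: [501.0, 151.1, 58.4]
orientation: [-0.016, -3.141, 0.0]
ft_force: [-0.4, -0.5, 0.0]
width: 88.0
grasp_force: 0.0
[501.  151.1  58.4] [-1.6000e-02 -3.1409e+00  3.0000e-04] [-0.4 -0.5  0. ]
[317.0315111 340.6280175] [317.79280974 305.64622075]
```

View pics/w2.png

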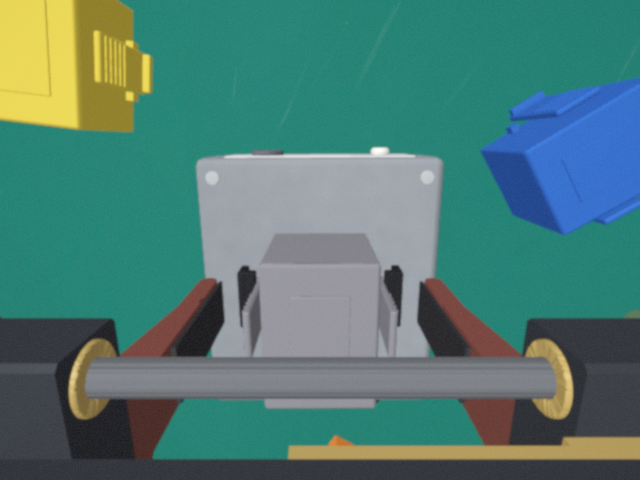

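The guard is centred between the fingers (tabs at 247 and 396, fingers at 223 and 418). Closing now.

```bash
python3 -m creep '[{"translation":[0,0,0],"angular":[0,0,0],"jaw":0.75},{"translation":[0,0,0],"angular":[0,0,0],"jaw":0.65},{"translation":[0,0,0],"angular":[0,0,0],"jaw":0.6},{"translation":[0,0,0],"angular":[0,0,0],"jaw":0.55},{"translation":[0,0,0],"angular":[0,0,0],"jaw":0.52},{"translation":[0,0,0],"angular":[0,0,0],"jaw":0.5},{"translation":[0,0,0],"angular":[0,0,0],"jaw":0.5},{"translation":[0,0,0],"angular":[0,0,0],"jaw":0.5}]'
```

```text
t: 6.05
ee_pos: [501.4, 151.2, 59.3]
orientation: [0.015, 3.141, 0.0]
ft_force: [-0.7, 0.1, 7.3]
width: 48.1
grasp_force: 30.0
```

```bash
python3 -m creep '[{"translation":[0,0,-3],"angular":[0,0,0],"jaw":0.5},{"translation":[0,0,-6],"angular":[0,0,0],"jaw":0.5},{"translation":[0,0,-9],"angular":[0,0,0],"jaw":0.5},{"translation":[0,0,-12],"angular":[0,0,0],"jaw":0.5},{"translation":[0,0,-16],"angular":[0,0,0],"jaw":0.5},{"translation":[0,0,-20],"angular":[0,0,0],"jaw":0.5},{"translation":[0,0,-25],"angular":[0,0,0],"jaw":0.5},{"translation":[0,0,-30],"angular":[0,0,0],"jaw":0.5}]'
```

```text
t: 7.05
ee_pos: [501.2, 151.1, 89.1]
orientation: [0.015, 3.141, 0.0]
ft_force: [-0.4, 0.5, -0.5]
width: 47.9
grasp_force: 30.0
```

```bash
python3 -m creep '[{"translation":[0,0,-10],"angular":[0,0,0],"jaw":0.5},{"translation":[0,0,-20],"angular":[0,0,0],"jaw":0.5},{"translation":[0,0,-30],"angular":[0,0,0],"jaw":0.5},{"translation":[0,0,-40],"angular":[0,0,0],"jaw":0.5},{"translation":[0,0,-50],"angular":[0,0,0],"jaw":0.5},{"translation":[0,0,-60],"angular":[0,0,0],"jaw":0.5},{"translation":[0,0,-70],"angular":[0,0,0],"jaw":0.5},{"translation":[0,0,-70],"angular":[0,0,0],"jaw":0.5}]'
python3 - <<'E'
from h import *
o=ctrl.get_obs();print(o['ee_pos'].round(1),o['ft_force'].round(1),o['moment'].round(2))
s=ctrl.get_image('scene')[170:330,270:450];w=ctrl.get_image('wrist')
save('c3',np.hstack([cv2.resize(s,(450,400),interpolation=cv2.INTER_CUBIC),cv2.resize(w[150:450,190:450],(347,400))]))
E
```

```text
t: 8.05
ee_pos: [501.7, 151.2, 159.6]
orientation: [0.015, 3.14, 0.001]
ft_force: [0.2, 0.3, -0.3]
width: 48.8
grasp_force: 30.0
[501.7 151.2 159.6] [ 0.2  0.3 -0.3] [ 0.09 -0.1   0.05]
```

View pics/c3.png

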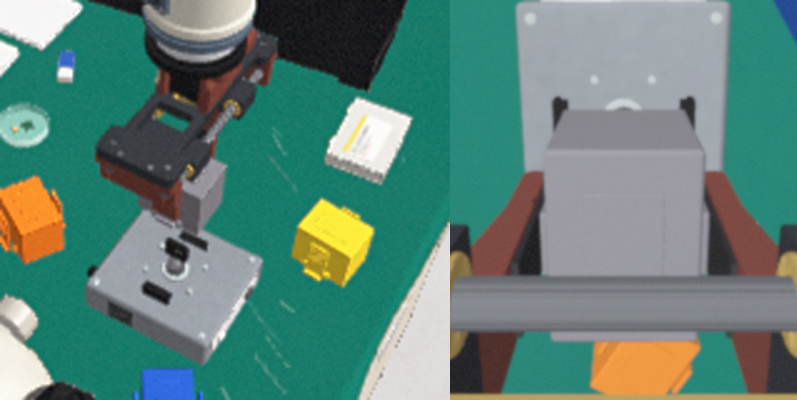

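The left half shows the guard held by the fingers and the key bow uncovered at (177,250). The right half shows the guard upright in the grip. I'm carrying it to the bare desk at about (520,0).

```bash
python3 -m creep '[{"translation":[-4,-30,0],"angular":[0,0,0],"jaw":0.5},{"translation":[-8,-60,0],"angular":[0,0,0],"jaw":0.5},{"translation":[-12,-90,0],"angular":[0,0,0],"jaw":0.5},{"translation":[-16,-120,0],"angular":[0,0,0],"jaw":0.5},{"translation":[-18,-140,10],"angular":[0,0,0],"jaw":0.5},{"translation":[-18,-151,35],"angular":[0,0,0],"jaw":0.5},{"translation":[-18,-151,60],"angular":[0,0,0],"jaw":0.5},{"translation":[-18,-151,85],"angular":[0,0,0],"jaw":0.5}]'
python3 -m creep '[{"translation":[0,0,15],"angular":[0,0,0],"jaw":0.5},{"translation":[0,0,25],"angular":[0,0,0],"jaw":0.5},{"translation":[0,0,32],"angular":[0,0,0],"jaw":0.5},{"translation":[0,0,38],"angular":[0,0,0],"jaw":0.5},{"translation":[0,0,43],"angular":[0,0,0],"jaw":0.5},{"translation":[0,0,47],"angular":[0,0,0],"jaw":0.5},{"translation":[0,0,50],"angular":[0,0,0],"jaw":0.5},{"translation":[0,0,50],"angular":[0,0,0],"jaw":0.5}]'
```

```text
t: 9.15
ee_pos: [517.4, -0.3, 72.5]
orientation: [-0.016, -3.141, -0.0]
ft_force: [0.2, 0.9, -0.6]
width: 48.4
grasp_force: 30.0
t: 10.15
ee_pos: [517.6, -0.1, 23.5]
orientation: [-0.015, -3.141, -0.0]
ft_force: [0.4, -0.7, -1.3]
width: 48.0
grasp_force: 30.0
```

```bash
python3 -m creep '[{"translation":[0,0,0.5],"angular":[0,0,0],"jaw":0.5},{"translation":[0,0,1],"angular":[0,0,0],"jaw":0.5},{"translation":[0,0,1.5],"angular":[0,0,0],"jaw":0.5},{"translation":[0,0,2],"angular":[0,0,0],"jaw":0.5},{"translation":[0,0,2.5],"angular":[0,0,0],"jaw":0.5},{"translation":[0,0,3],"angular":[0,0,0],"jaw":0.5},{"translation":[0,0,3.5],"angular":[0,0,0],"jaw":0.5},{"translation":[0,0,3.5],"angular":[0,0,0],"jaw":0.5}]'
```

```text
t: 11.15
ee_pos: [517.6, -0.0, 20.1]
orientation: [-0.015, -3.141, -0.0]
ft_force: [-0.2, -0.5, -1.3]
width: 48.2
grasp_force: 30.0
```

```bash
python3 -m creep '[{"translation":[0,0,0.2],"angular":[0,0,0],"jaw":0.5},{"translation":[0,0,0.4],"angular":[0,0,0],"jaw":0.5},{"translation":[0,0,0.6],"angular":[0,0,0],"jaw":0.5},{"translation":[0,0,0.8],"angular":[0,0,0],"jaw":0.5},{"translation":[0,0,1],"angular":[0,0,0],"jaw":0.5},{"translation":[0,0,1.2],"angular":[0,0,0],"jaw":0.5},{"translation":[0,0,1.2],"angular":[0,0,0],"jaw":0.5},{"translation":[0,0,1.2],"angular":[0,0,0],"jaw":0.5}]'
```

```text
t: 12.15
ee_pos: [517.7, -0.1, 19.3]
orientation: [0.015, 3.141, -0.0]
ft_force: [-1.9, -0.4, 5.5]
width: 48.8
grasp_force: 30.0
```

Contact with the desk at about 6 N. Opening slowly.

```bash
python3 -m creep '[{"translation":[0,0,0],"angular":[0,0,0],"jaw":0.57},{"translation":[0,0,0],"angular":[0,0,0],"jaw":0.6},{"translation":[0,0,0],"angular":[0,0,0],"jaw":0.63},{"translation":[0,0,0],"angular":[0,0,0],"jaw":0.66},{"translation":[0,0,0],"angular":[0,0,0],"jaw":0.69},{"translation":[0,0,0],"angular":[0,0,0],"jaw":0.74},{"translation":[0,0,0],"angular":[0,0,0],"jaw":0.8},{"translation":[0,0,0],"angular":[0,0,0],"jaw":0.85}]'
python3 -m creep '[{"translation":[0,0,0],"angular":[0,0,0],"jaw":0.85},{"translation":[0,0,-6],"angular":[0,0,0],"jaw":0.85},{"translation":[0,0,-15],"angular":[0,0,0],"jaw":0.85},{"translation":[0,0,-30],"angular":[0,0,0],"jaw":0.85},{"translation":[0,0,-55],"angular":[0,0,0],"jaw":0.85},{"translation":[0,0,-90],"angular":[0,0,0],"jaw":0.85},{"translation":[0,0,-130],"angular":[0,0,0],"jaw":0.85},{"translation":[0,0,-160],"angular":[0,0,0],"jaw":0.85}]'
python3 -m creep '[{"translation":[4,30,0],"angular":[0,0,0],"jaw":0.7},{"translation":[8,60,0],"angular":[0,0,0],"jaw":0.6},{"translation":[12,90,0],"angular":[0,0,0],"jaw":0.5},{"translation":[15,120,0],"angular":[0,0,0],"jaw":0.45},{"translation":[17,140,0],"angular":[0,0,0],"jaw":0.45},{"translation":[17,151.5,0],"angular":[0,0,0],"jaw":0.45},{"translation":[17,151.5,0],"angular":[0,0,0],"jaw":0.45},{"translation":[17,151.5,0],"angular":[0,0,0],"jaw":0.45}]'
python3 - <<'E'
from h import *
o=ctrl.get_obs();print(o['ee_pos'].round(1),o['orientation'].round(4))
ci=ctrl.camera_info('wrist');w=ctrl.get_image('wrist');s=ctrl.get_image('scene')
print(proj(ci,(501,151,83)))
save('c4',np.hstack([cv2.resize(s[160:330,270:450],(400,378),interpolation=cv2.INTER_CUBIC),cv2.resize(w[130:330,210:420],(397,378),interpolation=cv2.INTER_CUBIC)]))
for l in ('guard',):
  for d in ctrl.look_for('wrist',l)+ctrl.look_for('scene',l): print(d['score'],np.round(d['rect']))
E
```

```text
t: 13.15
ee_pos: [517.6, -0.1, 18.9]
orientation: [-0.015, -3.141, -0.0]
ft_force: [-0.6, -0.0, -0.2]
width: 73.8
grasp_force: 0.0
t: 14.15
ee_pos: [518.1, -0.1, 181.8]
orientation: [0.015, 3.139, -0.0]
ft_force: [-0.1, -0.4, 0.1]
width: 74.6
grasp_force: 0.0
t: 15.15
ee_pos: [502.2, 151.1, 179.2]
orientation: [0.016, 3.141, -0.0]
ft_force: [0.1, -0.6, 0.8]
width: 39.5
grasp_force: 0.0
[502.2 151.1 179.2] [ 1.5800e-02  3.1415e+00 -2.0000e-04]
[318.73665856 246.50053907]
0.96 [108.  34. 214. 130.]
0.93 [ 94. 212. 190. 294.]
0.93 [297. 344. 368. 443.]
0.88 [425. 100. 537. 194.]
0.87 [346. 223. 376. 254.]
0.77 [321. 321. 351. 353.]
0.71 [269. 240. 297. 274.]
0.58 [383. 251. 417. 285.]
```

View pics/c4.png

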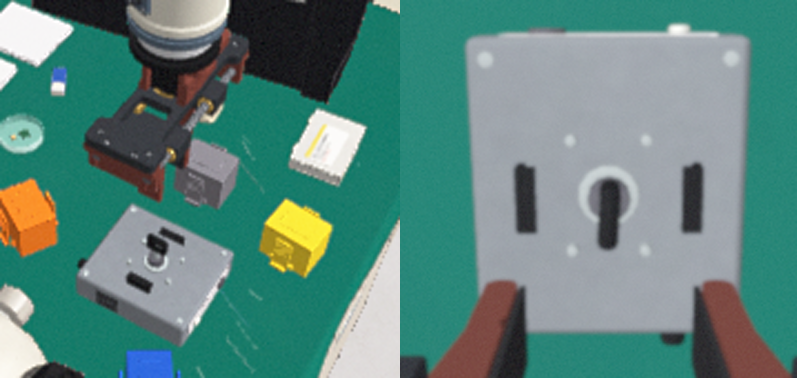

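The guard stands upright on the desk at (208,175). The key bow at (608,212) lies along x, midway between the fingers. Descending to grip it.

```bash
python3 -m creep '[{"translation":[1,0,20],"angular":[0,0,0],"jaw":0.3},{"translation":[1,0,40],"angular":[0,0,0],"jaw":0.3},{"translation":[1,0,60],"angular":[0,0,0],"jaw":0.3},{"translation":[1,0,80],"angular":[0,0,0],"jaw":0.3},{"translation":[1,0,100],"angular":[0,0,0],"jaw":0.3},{"translation":[1,0,115],"angular":[0,0,0],"jaw":0.3},{"translation":[1,0,121],"angular":[0,0,0],"jaw":0.3},{"translation":[1,0,121],"angular":[0,0,0],"jaw":0.3}]'
python3 -m creep '[{"translation":[0,0,0],"angular":[0,0,0],"jaw":0.2},{"translation":[0,0,0],"angular":[0,0,0],"jaw":0.15},{"translation":[0,0,0],"angular":[0,0,0],"jaw":0.1},{"translation":[0,0,0],"angular":[0,0,0],"jaw":0.05},{"translation":[0,0,0],"angular":[0,0,0],"jaw":0},{"translation":[0,0,0],"angular":[0,0,0],"jaw":0},{"translation":[0,0,0],"angular":[0,0,0],"jaw":0},{"translation":[0,0,0],"angular":[0,0,0],"jaw":0}]'
```

```text
t: 16.35
ee_pos: [501.1, 151.5, 57.8]
orientation: [-0.016, -3.141, 0.0]
ft_force: [0.1, -0.0, 0.9]
width: 26.2
grasp_force: 0.0
t: 17.35
ee_pos: [501.6, 151.0, 58.5]
orientation: [0.015, 3.141, -0.001]
ft_force: [1.0, -5.4, 3.8]
width: 7.4
grasp_force: 30.0
```

```bash
python3 -m creep '[{"translation":[0,0,0],"angular":[0,0,0.15],"jaw":0},{"translation":[0,0,0],"angular":[0,0,0.3],"jaw":0},{"translation":[0,0,0],"angular":[0,0,0.45],"jaw":0},{"translation":[0,0,0],"angular":[0,0,0.6],"jaw":0},{"translation":[0,0,0],"angular":[0,0,0.75],"jaw":0},{"translation":[0,0,0],"angular":[0,0,0.9],"jaw":0},{"translation":[0,0,0],"angular":[0,0,1.05],"jaw":0},{"translation":[0,0,0],"angular":[0,0,1.15],"jaw":0}]'
python3 -c "
from h import *
o=ctrl.get_obs();print(o['moment'],R.from_rotvec(o['orientation']).as_matrix()[:2,1])"
```

```text
t: 18.35
ee_pos: [502.6, 152.2, 58.5]
orientation: [1.725, 2.623, 0.004]
ft_force: [3.0, 1.1, -1.6]
width: 8.1
grasp_force: 30.0
[ 0.30318424 -0.5964196   0.10117597] [0.91826856 0.39594479]
```

```bash
python3 -m creep '[{"translation":[0,0,0],"angular":[0,0,0.02],"jaw":0},{"translation":[0,0,0],"angular":[0,0,0.04],"jaw":0},{"translation":[0,0,0],"angular":[0,0,0.06],"jaw":0},{"translation":[0,0,0],"angular":[0,0,0.07],"jaw":0},{"translation":[0,0,0],"angular":[0,0,0.08],"jaw":0},{"translation":[0,0,0],"angular":[0,0,0.09],"jaw":0},{"translation":[0,0,0],"angular":[0,0,0.09],"jaw":0},{"translation":[0,0,0],"angular":[0,0,0.09],"jaw":0}]'
python3 -c "
from h import *
o=ctrl.get_obs();print(o['moment'],o['ft_force'],R.from_rotvec(o['orientation']).as_matrix()[:2,1])"
```

```text
t: 19.35
ee_pos: [502.6, 152.2, 58.5]
orientation: [1.833, 2.549, 0.004]
ft_force: [4.2, 2.6, 0.5]
width: 7.9
grasp_force: 30.4
[ 0.58577909 -0.88652216  0.56634121] [4.17588821 2.59070701 0.48825408] [0.94802211 0.31818854]
```

Moment rises to 0.57 Nm at 1.25 rad, so the key is at its stop. Letting go and rising.

```bash
python3 -m creep '[{"translation":[0,0,0],"angular":[0,0,0],"jaw":0.12},{"translation":[0,0,0],"angular":[0,0,0],"jaw":0.2},{"translation":[0,0,0],"angular":[0,0,0],"jaw":0.3},{"translation":[0,0,0],"angular":[0,0,0],"jaw":0.3},{"translation":[0,0,-10],"angular":[0,0,0],"jaw":0.3},{"translation":[0,0,-30],"angular":[0,0,0],"jaw":0.3},{"translation":[0,0,-70],"angular":[0,0,0],"jaw":0.3},{"translation":[0,0,-120],"angular":[0,0,0],"jaw":0.3}]'
python3 - <<'E'
from h import *
w=ctrl.get_image('wrist');s=ctrl.get_image('scene');ci=ctrl.camera_info('wrist')
q=[proj(ci,(501,151,83)+L*np.array([np.cos(1.2),-np.sin(1.2),0])) for L in(-12,12)]
for p in q: cv2.circle(w,tuple(int(v) for v in p),2,(255,0,0),1)
save('c5',np.hstack([cv2.resize(s[160:330,270:450],(400,378),interpolation=cv2.INTER_CUBIC),cv2.resize(w[130:330,210:420],(397,378),interpolation=cv2.INTER_CUBIC)]))
E
```

```text
t: 20.35
ee_pos: [500.4, 151.3, 179.1]
orientation: [-1.837, -2.547, 0.002]
ft_force: [0.7, 0.1, -0.8]
width: 26.6
grasp_force: 0.0
```

View pics/c5.png

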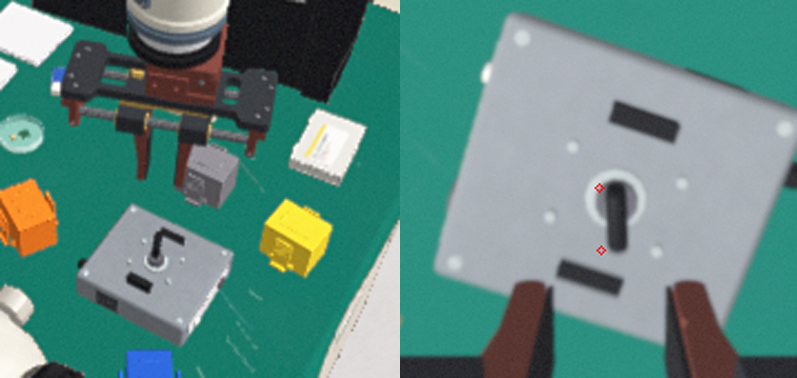

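The guard stands at (210,175), and the key is turned to cross towards the strips. The overlay was off because the arm was still settling, so I'll measure the key angle again at rest.

Run:
```python
from h import *
ctrl.get_image('top');o=ctrl.get_obs();print(np.abs(o['qvel']).max())
ci=ctrl.camera_info('wrist');w=ctrl.get_image('wrist');g=cv2.cvtColor(w,cv2.COLOR_RGB2GRAY)
print(proj(ci,(501,151,83)))
m=cv2.inRange(g[130:280,230:420],0,70);n,l,s,c=cv2.connectedComponentsWithStats(m)
for i in range(1,n):
    if s[i][4]>60:
        pts=np.argwhere(l==i)[:,::-1]+[230,130]
        W=np.array([unproj(ci,p,78)[:2] for p in pts]);v=np.linalg.svd(W-W.mean(0),full_matrices=False)[2][0]
        print(s[i],W.mean(0).round(1),'ang',np.degrees(np.arctan2(v[1],v[0])).round(1))
```

```text
0.05170744038380129
[318.48762347 247.62776036]
[ 87  53  34  20 335] [499.  189.8] ang -0.8
[177  85  11  13 100] [557.5 188.5] ang -91.2
[ 84  95  10  35 297] [500.4 154. ] ang -69.4
[ 59 136  33  14 250] [497.8 127.9] ang 2.6
```

```bash
python3 -c "
from workcell import ctrl
print(ctrl.close_job())"
```

```text
the job is handed in; nothing more can be done
None
```

I lifted the guard off and set it upright on the bare desk, turned the key clockwise to its stop (measured about 1.21 rad), let go, and handed the job in at about 21 s; no score was returned.

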